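Put the wad punches back in their graded rack

TASK

Put the four wad punches away in the drilled rack so that they stand in order of size, each upright on its cutting edge, down in the well bored for it; one of the smaller punches has been left in the largest well and must go to its own. Lower each punch in rather than dropping it, and do not knock any punch over, so that the edges stay sharp.

Things in the scene. Friction and masses are not known exactly. Their poses are not given: they have to be found in the camera images.
- rack: Fixed pale wooden punch rack, 272 x 94 x 21 mm (27 at the dark end battens), on the bench at any yaw. Origin: centre of its underside. Four round wells in a row on its y axis, graded from the smallest near its -y end to the largest near its +y end; well floors 3 mm above the bench, wells 18 mm deep, mouths chamfered 4 mm all round.
- punch_20: The smallest steel wad punch, upright on its cutting edge: round cutter of 20 mm diameter tapering to a 16 mm round shank (17 at the crown). 90 mm tall; shank from 40 to 90 mm up. About 0.14 kg. Origin: centre of its underside, z up its axis. Starts on the 3 mm thick dark cutting mat or in the rack's largest well.
- punch_30: The second smallest steel wad punch, upright on its cutting edge: round cutter of 30 mm diameter tapering to a 16 mm round shank (17 at the crown). 100 mm tall; shank from 50 to 100 mm up. About 0.2 kg. Origin: centre of its underside, z up its axis. Starts on the 3 mm thick dark cutting mat or in the rack's largest well.
- punch_40: The second largest steel wad punch, upright on its cutting edge: round cutter of 40 mm diameter tapering to a 16 mm round shank (17 at the crown). 110 mm tall; shank from 60 to 110 mm up. About 0.28 kg. Origin: centre of its underside, z up its axis. Starts on the 3 mm thick dark cutting mat or in the rack's largest well.
- punch_50: The largest steel wad punch, upright on its cutting edge: round cutter of 50 mm diameter tapering to a 16 mm round shank (17 at the crown). 120 mm tall; shank from 70 to 120 mm up. About 0.38 kg. Origin: centre of its underside, z up its axis. Starts on the 3 mm thick dark cutting mat.
- well_20: The smallest well of the rack, 29 mm in diameter, bored for the 20 mm punch with about 4.5 mm of play all round, at y = -94.5 mm on the rack's y axis; the brown leather pad on its floor. Origin: centre of the top of the pad, on which the punch's edge comes to stand; z up, y along the row towards the largest well.
- well_30: The second smallest well of the rack, 39 mm in diameter, bored for the 30 mm punch with about 4.5 mm of play all round, at y = -46.5 mm on the rack's y axis; the brown leather pad on its floor. Origin: centre of the top of the pad, on which the punch's edge comes to stand; z up, y along the row towards the largest well.
- well_40: The second largest well of the rack, 49 mm in diameter, bored for the 40 mm punch with about 4.5 mm of play all round, at y = 11.5 mm on the rack's y axis; the brown leather pad on its floor. Origin: centre of the top of the pad, on which the punch's edge comes to stand; z up, y along the row towards the largest well.
- well_50: The largest well of the rack, 59 mm in diameter, bored for the 50 mm punch with about 4.5 mm of play all round, at y = 79.5 mm on the rack's y axis; the brown leather pad on its floor. Origin: centre of the top of the pad, on which the punch's edge comes to stand; z up, y along the row towards the largest well.
Not all that is in view belongs to the job. Leave any orange look-alike of the punch_40 alone. Leave any pink look-alike of the punch_50 alone.

How it is judged:
At the end, for the whole second after the job is handed in: Every punch stands in its own well (20 mm punch in the 29 mm well, 30 in 39, 40 in 49, 50 in 59): within 8 mm of the well's centre, its edge within 4 mm of the height of the well's floor, within 0.1 rad of upright, at rest and let go (horizontal distance between punch_20 and well_20 below 0.008 m and z of punch_20 in the frame of well_20 between -0.004 and 0.004 m and angle between each of punch_20, punch_30, punch_40, punch_50's own z axis and vertical below 0.1 rad and linear speed of each of punch_20, punch_30, punch_40, punch_50 below 0.02 m/s and contact force between the fingers and punch_20 below 0.1 N and horizontal distance between punch_30 and well_30 below 0.008 m and z of punch_30 in the frame of well_30 between -0.004 and 0.004 m and contact force between the fingers and punch_30 below 0.1 N and horizontal distance between punch_40 and well_40 below 0.008 m and z of punch_40 in the frame of well_40 between -0.004 and 0.004 m and contact force between the fingers and punch_40 below 0.1 N and horizontal distance between punch_50 and well_50 below 0.008 m and z of punch_50 in the frame of well_50 between -0.004 and 0.004 m and contact force between the fingers and punch_50 below 0.1 N); the robot touches nothing.
It fails at once if a punch is knocked over (tilted by more than 0.6 rad) (angle between any of punch_20, punch_30, punch_40, punch_50's own z axis and vertical above 0.6 rad).
It fails at once if a punch is dropped (falls freely by more than about 15 mm: faster than 0.55 m/s with no finger on it) ((linear speed of punch_20 above 0.55 m/s and contact force between the fingers and punch_20 below 0.05 N) or (linear speed of punch_30 above 0.55 m/s and contact force between the fingers and punch_30 below 0.05 N) or (linear speed of punch_40 above 0.55 m/s and contact force between the fingers and punch_40 below 0.05 N) or (linear speed of punch_50 above 0.55 m/s and contact force between the fingers and punch_50 below 0.05 N)).
It also fails if it takes over 96 s, if anything falls off the work surface, if the arm or the gripper's body presses on something with over 40 N, if the wrist force passes 120 N, or if a joint passes its speed limit or range.

ROBOT

A 6-joint arm with a two-finger parallel gripper is mounted at the origin on a cart in front of the work surface, level with it; the furniture and walls round the work are solid. World frame = base frame: x ahead of the robot, y to its left, z up, the work surface at z = 0. Lengths are in m, angles in rad, forces in N, time in s.
With the tool pointing down it reaches from about 0.35 to 0.95 m from the base axis. Payload 17.4 kg.
Tool frame: the origin (TCP) lies midway between the tips of the shut fingers; the grasp point (between the pads) lies 19 mm behind it; z points along the fingers, y is the line along which they close (so a half turn about z gives the same grasp; the last joint's range is limited). The gripper opens to 93 mm and grips with 3 to 60 N. Pads are 15 mm wide; open, the fingers measure 128 mm over their backs; the gripper's body (75 mm by 188 mm) begins 65 mm behind the grasp point.
Start: joints at [1.105, 0.116, 1.442, -0, 1.584, -0.038], TCP at [0.28, 0.614, 0.219] pointing down, gripper open.
Joint ranges: [-2.83, 2.83], [-0.83, 2.19], [0.07, 2.5], [-1.14, 4.28], [0.01, 3], [-2.97, 2.97]. Speed limits (rad/s): [1.89, 1.89, 2.22, 3.14, 3.14, 3.14].

INTERFACE

Orientations are given as a unit quaternion [w, x, y, z].
In Python, from workcell import manip gives the robot as it stands.
- The arm moves only by the shell command python3 -m handwheel 'ROWS' [FORCE]. ROWS is JSON, a list of rows, each a list of 3 entries, a list of its own where there are three numbers: the shift along the tool's x, y, z in m, then the turn about the tool's z in rad, then the finger opening in m, from 0 to 0.093. In form: [[[x, y, z], twist, jaw], ...]. A call has 1 to 12 rows; each row shifts and turns the commanded pose from where the row before left it, along the tool's axes as they then stand; what a row does not reach is not made up. A row lasts 1/8 s, in which the tool goes at most 62.5 mm and 10.7 degrees, less where a joint would pass 70% of its speed; a pose out of reach is approached as far as the arm can. A call is refused whole if a number of a shift passes 0.0625 or a number of a turn 0.188, either way. A call with a gripper value outside its range is refused whole. The fingers move at their own pace and stop on an object; FORCE is the grip in N (left out, the last holds). Time passes only in rows, so rows that do not move let the fingers close. It gives the time, the measured TCP pose, the force, the opening and the grip force at its end, in the units of the state.
- manip.sense(): the state, without advancing time (a new reading comes with each control period).
- manip.grab_frame(name): name is "scene" or "top" or "wrist"; returns a dict with "pixels" (480x640x3 uint8, red, green, blue), "fx", "fy", "cx", "cy" (pixels), "rvec" (rotation vector, rad) and "tvec" (3), from world to camera coordinates, as OpenCV has them. Camera axes: x right, y down, z forward; pixel columns grow to the right and rows downward; lengths in m; the calibration is good to about 2 mm. A picture is of the moment at which its call begins. There is no depth.
- manip.finish_job(): hands the job in; it is judged then, once.
Trained networks look in a picture, given as the dict that the camera call returned (one of the last four; its "shot" number tells which), for a name from the list of things; names that differ only in an ending like _2 or _b are one class to them, and where a whole thing is asked for, a point or a joint stands for the part that bears it (a point fixed in the world has none). Each returns a list of dicts, best first, with "confidence" (0 to 1); they miss things now and then, are a little off and sometimes report something else, mostly with a low value. They report only what shows in the picture. A call takes as long as a camera call. They do not tell look-alikes from the thing itself.
- manip.outline_of(picture, label): "region" (480x640 bool, what is visible of it) and "pixel" ([column, row] in pixels, amid what is visible of it).
The state is a dict: "t": time; "joint_positions": joint angles; "joint_velocities": joint speeds; "joint_torque": joint torques, N m; "tool_pos": TCP position; "tcp_rot": TCP orientation; "force": force on the tool from outside, world axes, zero at the start; "wrist_torque": the same for the moment, N m; "gripper_width": opening from 0.0 (shut) to 1.0 (fully open); "grip_force": force on a finger pad.
Only numpy, scipy, OpenCV 4.12 (cv2) and the standard library are available. Lean on these libraries where they do the work, as an engineer would, in place of code of your own. Each camera call takes 0.05 s, during which the arm holds its last target. There are 200 camera calls.

## Working session

There is one attempt and no reset: what is moved stays moved. The work goes in short steps, Python scripts to look and compute and a shell command to move; the robot and the scene stay as the last step left them, time stands still between calls to the robot, and variables do not carry over. Pictures are saved under pics/ and viewed, at most 14 in all, crops included, and the job is handed in when it is done.

```bash
mkdir -p pics
cat > h.py <<'E'
import numpy as np,cv2
from workcell import manip
def ray(p,uv,z):
    R,_=cv2.Rodrigues(np.array(p["rvec"],float));t=np.array(p["tvec"],float).ravel()
    d=R.T@np.array([(uv[0]-p["cx"])/p["fx"],(uv[1]-p["cy"])/p["fy"],1]);c=-R.T@t
    return (c+d*(z-c[2])/d[2])[:2]
def proj(p,X):
    K=np.array([[p["fx"],0,p["cx"]],[0,p["fy"],p["cy"]],[0,0,1.]])
    return cv2.projectPoints(np.array(X,float).reshape(-1,3),np.array(p["rvec"],float),np.array(p["tvec"],float),K,None)[0].reshape(-1,2)
def save(p,n,im=None):
    cv2.imwrite("pics/"+n,cv2.cvtColor(p["pixels"] if im is None else im,cv2.COLOR_RGB2BGR))
E
python3 - <<'E'
from h import *
for n in("scene","top"):
    p=manip.grab_frame(n);save(p,n+".png")
    R,_=cv2.Rodrigues(np.array(p["rvec"],float));print(n,p["fx"],-R.T@np.array(p["tvec"]).ravel())
    for l in["rack","punch_20","punch_30","punch_40","punch_50","well_20","well_30","well_40","well_50"]:
        for d in manip.outline_of(p,l)[:3]:
            print(l,round(d["confidence"],2),np.round(d["pixel"]),d["region"].sum(),np.round(ray(p,d["pixel"],.02 if l[0]in"rw" else .05),3))
print(manip.sense())
E
```

```text
scene 530.6959032881963 [-0.03451068 -0.64427615  0.4626438 ]
rack 0.67 [242. 214.] 3143 [0.509 0.174]
punch_20 0.9 [288. 183.] 446 [0.633 0.179]
punch_20 0.9 [312. 210.] 686 [0.576 0.038]
punch_20 0.88 [314. 261.] 837 [ 0.448 -0.106]
punch_30 0.9 [288. 183.] 446 [0.633 0.179]
punch_30 0.9 [312. 210.] 686 [0.576 0.038]
punch_30 0.88 [314. 261.] 837 [ 0.448 -0.106]
punch_40 0.9 [288. 183.] 446 [0.633 0.179]
punch_40 0.9 [312. 210.] 686 [0.576 0.038]
punch_40 0.88 [314. 261.] 837 [ 0.448 -0.106]
punch_50 0.9 [288. 183.] 446 [0.633 0.179]
punch_50 0.9 [312. 210.] 686 [0.576 0.038]
punch_50 0.88 [314. 261.] 837 [ 0.448 -0.106]
top 610.9543379657302 [ 0.39036556 -0.02178586  1.08625404]
rack 0.83 [209. 248.] 7411 [0.53  0.177]
punch_20 0.84 [276. 213.] 513 [0.59 0.06]
punch_20 0.78 [400. 204.] 830 [ 0.612 -0.153]
punch_20 0.74 [303. 261.] 708 [0.509 0.01 ]
punch_30 0.84 [276. 213.] 513 [0.59 0.06]
punch_30 0.78 [400. 204.] 830 [ 0.612 -0.153]
punch_30 0.74 [303. 261.] 708 [0.509 0.01 ]
punch_40 0.84 [276. 213.] 513 [0.59 0.06]
punch_40 0.78 [400. 204.] 830 [ 0.612 -0.153]
punch_40 0.74 [3
[... 693 characters left out ...]
_positions': array([ 1.10523598e+00,  1.16022091e-01,  1.44158893e+00, -1.43534359e-05,
        1.58400092e+00, -3.77802205e-02]), 'joint_velocities': array([-0.00077212, -0.00039298,  0.00091518,  0.00041403,  0.00089494,
       -0.00202455]), 'joint_torque': array([ 2.58504639e-03, -7.21001744e+01, -6.22793412e+01,  7.81932520e-02,
        1.76631374e-02,  2.04831105e-05]), 'tool_pos': array([0.28002994, 0.61418483, 0.21863811]), 'tcp_rot': array([ 4.54749360e-06,  2.12263008e-01,  9.77212574e-01, -1.11309676e-05]), 'force': array([ 0.26221087, -0.79642021, -0.33113445]), 'wrist_torque': array([-0.05378541,  0.0837279 ,  0.03101971]), 'grip_force': 0.0, 'gripper_width': 0.9995398669212049}
```

View pics/top.png

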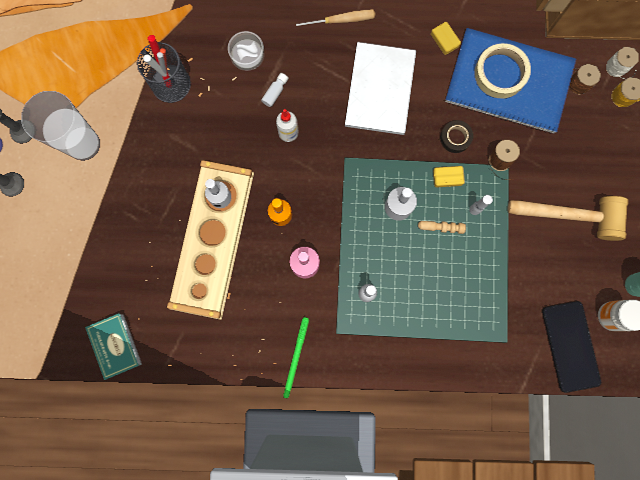

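View pics/scene.png

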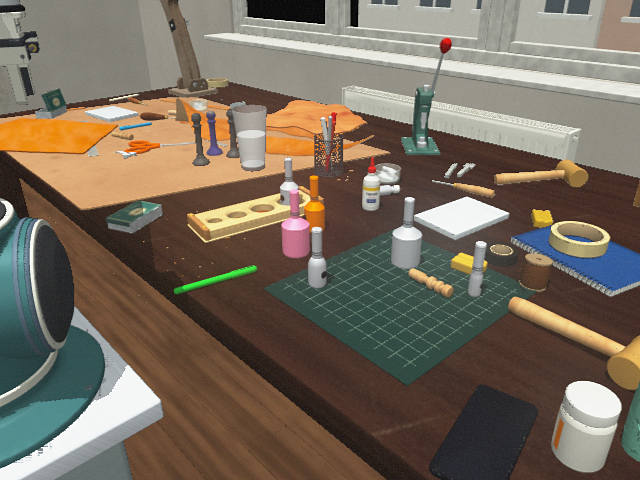

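The rack lies with its largest well at the far end (218,195), holding a punch. The 50 mm punch is at (402,203), and the two small ones are at (368,292) and (482,206). The orange (280,212) and pink (305,262) punches are decoys. Next I fit silhouettes.

```bash
cat >> h.py <<'E'
from scipy.optimize import minimize
def ring(x,y,z,r):
    a=np.linspace(0,2*np.pi,32); return np.c_[x+r*np.cos(a),y+r*np.sin(a),z+0*a]
def sil(p,x,y,D,z0=.003,zc=0):
    m=np.zeros((480*4,640*4),np.uint8);H=D*1e-3+.07
    P=[(zc,D/2e3),(.022,D/2e3),(H-.05,.008),(H,.0083)]
    for a,b in zip(P,P[1:]):
        q=proj(p,np.r_[ring(x,y,z0+a[0],a[1]),ring(x,y,z0+b[0],b[1])])*4+1.5
        cv2.fillConvexPoly(m,cv2.convexHull(q.astype(np.int32)),1)
    return cv2.resize(m.astype(np.float32),(640,480),interpolation=cv2.INTER_AREA)
def fit(f,reg,x0,s=.004):
    def c(v):
        m=f(v);return 1-np.minimum(m,reg).sum()/np.maximum(m,reg).sum()
    x0=np.array(x0,float);S=np.vstack([x0]+[x0+s*np.eye(len(x0))[i] for i in range(len(x0))])
    return minimize(c,x0,method="Nelder-Mead",options=dict(initial_simplex=S,xatol=2e-4,fatol=1e-4))
def racksil(p,v):
    c,s=np.cos(v[2]),np.sin(v[2]);m=np.zeros((480,640),np.uint8)
    X=[(v[0]+c*a-s*b,v[1]+s*a+c*b,z) for a in(-.047,.047) for b in(-.136,.136) for z in(0,.024)]
    cv2.fillConvexPoly(m,cv2.convexHull(np.round(proj(p,X)*16).astype(np.int32)),1,shift=4);return m.astype(float)
def wells(v):
    return {D:(v[0]-np.sin(v[2])*y,v[1]+np.cos(v[2])*y) for D,y in((20,-.0945),(30,-.0465),(40,.0115),(50,.0795))}
E
python3 - <<'E'
from h import *
t=manip.grab_frame("top");s=manip.grab_frame("scene")
r=manip.outline_of(t,"rack")[0]["region"].astype(np.uint8)
cn=max(cv2.findContours(r,0,2)[0],key=cv2.contourArea);m=np.zeros_like(r);cv2.fillConvexPoly(m,cv2.convexHull(cn),1)
f=fit(lambda v:racksil(t,v),m.astype(float),[.53,.177,-np.pi/2-.2+0],.02)
print("rack",f.x,f.fun)
f2=fit(lambda v:racksil(t,v),m.astype(float),[.53,.177,np.pi*-.5-.2+np.pi/9],.02);print(f2.x,f2.fun)
for p,n in((t,"top"),(s,"scene")):
    for d in manip.outline_of(p,"punch_20"):
        if d["confidence"]<.3: continue
        col=np.median(p["pixels"][d["region"]],0)
        if np.ptp(col)>60: continue
        g=ray(p,d["pixel"],.05);out=[]
        for D in(20,30,40,50):
            q=fit(lambda v:sil(p,v[0],v[1],D),d["region"].astype(float),g);out.append((D,np.round(q.x,4).tolist(),round(q.fun,3)))
        print(n,np.round(d["pixel"]),sorted(out,key=lambda o:o[2])[:2])
E
```

```text
rack [ 0.5487162   0.17741338 -1.73936899] 0.010671256454388933
[ 0.54868967  0.17723439 -1.73889747] 0.009642980140052826
top [398. 201.] [(50, [0.619, -0.1569], np.float64(0.116)), (40, [0.6179, -0.1533], np.float64(0.336))]
top [212. 196.] [(40, [0.6266, 0.1673], np.float64(0.114)), (50, [0.6278, 0.1686], np.float64(0.273))]
top [367. 292.] [(30, [0.4597, -0.1019], np.float64(0.072)), (40, [0.4607, -0.1024], np.float64(0.363))]
top [479. 208.] [(20, [0.6157, -0.2932], np.float64(0.092)), (30, [0.6137, -0.2906], np.float64(0.358))]
scene [475. 273.] [(20, [0.6134, -0.294], np.float64(0.118)), (30, [0.6186, -0.2909], np.float64(0.26))]
scene [316. 263.] [(30, [0.4602, -0.0997], np.float64(0.1)), (20, [0.4569, -0.1035], np.float64(0.27))]
scene [403. 242.] [(50, [0.6173, -0.1545], np.float64(0.164)), (40, [0.6124, -0.158], np.float64(0.322))]
scene [286. 182.] [(40, [0.6394, 0.185], np.float64(0.325)), (30, [0.6396, 0.1863], np.float64(0.334))]
```

```bash
python3 -m handwheel '[[[0,0,0],-0.13,0.06],[[0,0,0],-0.13,0.06],[[-0.0416,-0.0383,0],0,0.06],[[-0.0416,-0.0383,0],0,0.06],[[-0.0416,-0.0383,0],0,0.06],[[-0.0416,-0.0383,0],0,0.06],[[-0.0416,-0.0383,0],0,0.06],[[-0.0416,-0.0383,0],0,0.06],[[-0.0416,-0.0383,0],0,0.06],[[-0.0416,-0.0383,0],0,0.06],[[-0.0416,-0.0383,0],0,0.06],[[-0.0416,-0.0383,0],0,0.06]]' 25
cat >> h.py <<'E'
def R0():
    from scipy.spatial.transform import Rotation as R
    q=manip.sense()["tcp_rot"];return R.from_quat([q[1],q[2],q[3],q[0]]).as_matrix()
def go(x,y,z):
    s=manip.sense();return np.round(R0().T@(np.array([x,y,z])-s["tool_pos"]),4)
def look(D=None,n=None):
    p=manip.grab_frame("wrist")
    if n: save(p,n)
    if D:
        for d in manip.outline_of(p,"punch_%d"%D)[:4]:
            if d["confidence"]<.3: continue
            q=fit(lambda v:sil(p,v[0],v[1],D),d["region"].astype(float),ray(p,d["pixel"],.06))
            print("wrist",np.round(d["pixel"]),round(d["confidence"],2),np.round(q.x,4),round(q.fun,3))
    return p
E
python3 - <<'E'
from h import *
s=manip.sense();print(s["t"],s["tool_pos"],R0().round(3).tolist())
p=look(40)
v=[.5487,.1774,-1.739]
im=p["pixels"].copy()
for D,w in wells(v).items():
    for z,r in((.021,D/2e3+.0085),(.003,D/2e3+.0045)):
        cv2.polylines(im,[proj(p,ring(*w,z,r)).round().astype(np.int32)],True,(0,255,0) if z>.01 else (255,0,0))
save(p,"w1.png",im); print(wells(v),go(.6266,.1673,.08))
E
```

```text
t: 2.75
tool_pos: [0.6272, 0.1654, 0.2188]
tcp_rot: [0.0, 0.084, 0.996, 0.0]
force: [0.7, 0.6, 0.6]
gripper_width: 0.646
grip_force: 0.0
2.75 [0.62719876 0.1654084  0.21881991] [[-0.986, 0.167, 0.0], [0.167, 0.986, 0.0], [-0.0, 0.0, -1.0]]
wrist [106. 116.] 0.98 [0.5074 0.0047] 0.348
wrist [190. 213.] 0.94 [0.5968 0.0544] 0.135
wrist [ 7. 86.] 0.82 [ 0.4565 -0.1099] 0.175
wrist [318. 220.] 0.74 [0.6264 0.1643] 0.116
{20: (np.float64(0.45553367061908856), np.float64(0.19322040042753416)), 30: (np.float64(0.5028562506220912), np.float64(0.1851846414802152)), 40: (np.float64(0.5600377014590526), np.float64(0.17547476608553816)), 50: (np.float64(0.6270780231299731), np.float64(0.16409077424350302))} [0.0025 0.004  0.138 ]
```

View pics/w1.png

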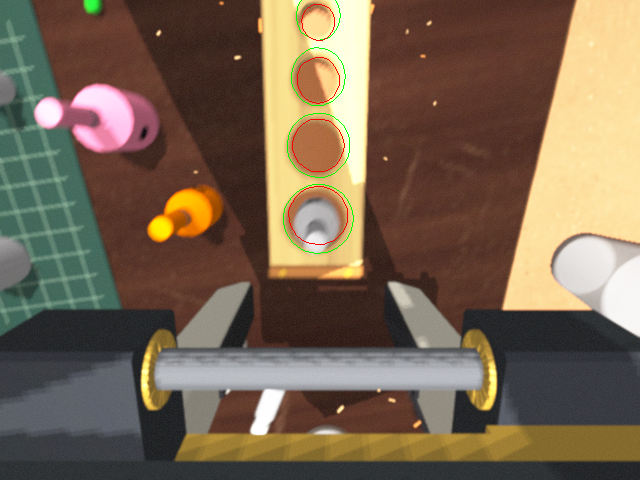

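The well rings drawn from the fitted rack pose match the picture. The 40 mm punch stands in the largest well at about (0.6265,0.165). I'm descending to grip it.

```bash
python3 -m handwheel '[[[0.001,0,0.05],0,0.06],[[0,0,0.05],0,0.06],[[0,0,0.044],0,0.06],[[0,0,0],0,0.06],[[0,0,0],0,0.0],[[0,0,0],0,0],[[0,0,0],0,0],[[0,0,0],0,0],[[0,0,-0.005],0,0],[[0,0,-0.01],0,0],[[0,0,-0.03],0,0],[[0,0,0],0,0]]' 25
```

```text
t: 4.35
tool_pos: [0.6263, 0.1675, 0.1224]
tcp_rot: [0.002, 0.084, 0.996, 0.001]
force: [-0.3, -0.6, -2.7]
gripper_width: 0.173
grip_force: 25.0
```

```bash
cat >> h.py <<'E'
def held(D,off=None):
    "fit held punch in scene+top with z0 from grasp; print edge pos"
    s=manip.sense();print(np.round(s["tool_pos"],4),np.round(s["tcp_rot"],4),np.round(s["force"],1),s["gripper_width"],s["t"])
E
python3 - <<'E'
from h import *
s=manip.sense();print(s["tool_pos"],s["tcp_rot"],s["joint_velocities"])
p=look(None,"w2.png");s=manip.sense();print(s["tool_pos"],s["tcp_rot"],s["force"])
E
```

```text
[0.62630359 0.16747686 0.12241623] [1.89193475e-03 8.38019455e-02 9.96480449e-01 6.07867082e-04] [-0.00031994  0.02394246  0.04379923  0.00050948 -0.02979935  0.0005543 ]
[0.62565528 0.16734193 0.12053782] [8.40223293e-04 8.38065814e-02 9.96481642e-01 2.96883619e-04] [ 0.75661114 -0.36224932 -2.4535923 ]
```

View pics/w2.png

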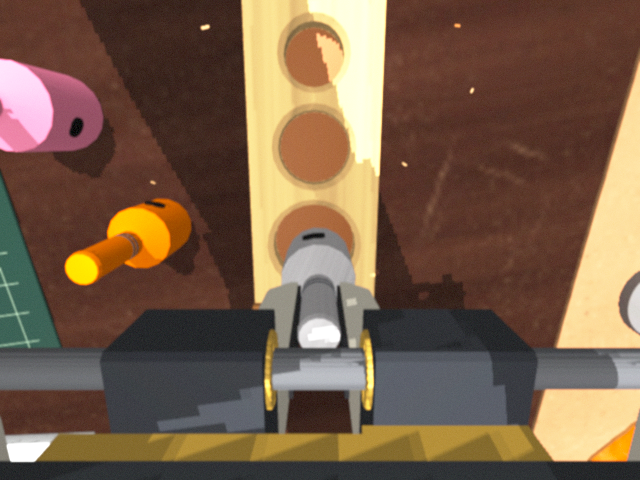

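The 40 mm punch hangs upright in the fingers, so I move it over well_40.

```bash
python3 -m handwheel '[[[0.012,-0.001,0],0,0],[[0.022,-0.001,0],0,0],[[0.022,-0.001,0],0,0],[[0.0102,0,0],0,0],[[0,0,0],0,0],[[0,0,0],0,0]]'
python3 - <<'E'
from h import *
p=look();im=p["pixels"].copy();s=manip.sense();print(s["tool_pos"],go(.56,.1755,.0748))
w=(.56,.1755)
cv2.polylines(im,[proj(p,ring(*w,.021,.0285)).round().astype(np.int32)],True,(0,255,0))
x,y,z=s["tool_pos"]
cv2.polylines(im,[proj(p,ring(x,y,z-.0718,.02)).round().astype(np.int32)],True,(255,0,0))
save(p,"w3.png",im)
E
```

```text
t: 5.15
tool_pos: [0.5598, 0.1753, 0.1195]
tcp_rot: [-0.0, 0.084, 0.996, -0.0]
force: [-0.0, -0.4, -2.5]
gripper_width: 0.175
grip_force: 25.0
[0.55989163 0.17522561 0.11946931] [-0.0001  0.0003  0.0447]
```

View pics/w3.png

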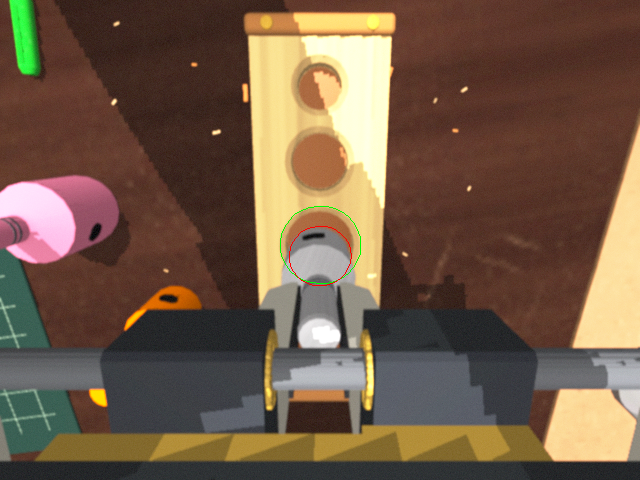

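The edge ring lies over the well ring, so I lower the punch.

```bash
python3 -m handwheel '[[[0,0,0.01],0,0],[[0,0,0.012],0,0],[[0,0,0.01],0,0],[[0,0,0.006],0,0],[[0,0,0.004],0,0],[[0,0,0.002],0,0],[[0,0,0],0,0],[[0,0,0],0,0]]'
```

```text
t: 6.2
tool_pos: [0.5604, 0.1753, 0.078]
tcp_rot: [0.001, 0.084, 0.996, 0.0]
force: [-4.1, -3.5, 15.9]
gripper_width: 0.178
grip_force: 25.0
```

```bash
python3 -m handwheel '[[[0,0,-0.001],0,0],[[0,0,0],0,0.03],[[0,0,0],0,0.045],[[0,0,0],0,0.045],[[0,0,0],0,0.05],[[0,0,-0.02],0,0.05],[[0,0,-0.04],0,0.05],[[0,0,-0.05],0,0.05],[[-0.0,-0.0,-0.035],0,0.05]]'
python3 - <<'E'
from h import *
p=look(40);im=p["pixels"].copy()
cv2.polylines(im,[proj(p,ring(.56,.1755,.021,.0285)).round().astype(np.int32)],True,(0,255,0))
save(p,"w4.png",im)
print(go(.618,-.1555,.22))
E
```

```text
t: 7.32
tool_pos: [0.5597, 0.1754, 0.2258]
tcp_rot: [0.001, 0.084, 0.996, 0.001]
force: [-0.1, 0.7, -0.4]
gripper_width: 0.538
grip_force: 0.0
wrist [ 16. 320.] 0.98 [ 0.6144 -0.1535] 0.099
wrist [317. 221.] 0.83 [0.561  0.1737] 0.115
wrist [125. 199.] 0.83 [0.5091 0.0054] 0.34
wrist [ 16. 161.] 0.77 [ 0.4565 -0.1091] 0.198
[-0.1118 -0.3169  0.0075]
```

View pics/w4.png

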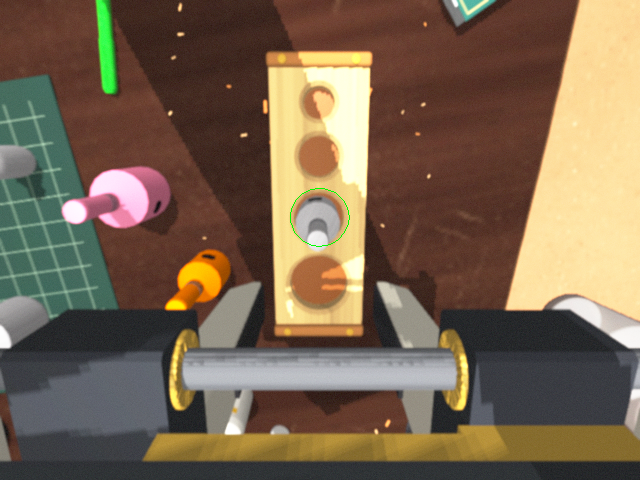

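The 40 mm punch is seated in its well. Next is the 50 mm punch.

```bash
python3 -m handwheel '[[[-0.014,-0.04,0],0,0.05],[[-0.014,-0.04,0],0,0.05],[[-0.014,-0.04,0],0,0.05],[[-0.014,-0.04,0],0,0.05],[[-0.014,-0.04,0],0,0.05],[[-0.014,-0.04,0],0,0.05],[[-0.014,-0.04,0],0,0.05],[[-0.0138,-0.0369,0],0,0.05],[[0,0,0],0,0.05]]'
python3 - <<'E'
from h import *
p=look(50,"w5.png");print(go(.618,-.1555,.0848))
E
```

```text
t: 8.55
tool_pos: [0.6167, -0.158, 0.2215]
tcp_rot: [-0.0, 0.085, 0.996, -0.0]
force: [-0.5, 0.9, -0.2]
gripper_width: 0.54
grip_force: 0.0
wrist [561. 158.] 0.9 [0.5986 0.0605] 0.218
wrist [167. 250.] 0.83 [ 0.6088 -0.2782] 0.646
wrist [355.  23.] 0.75 [ 0.4463 -0.0995] 0.367
wrist [318. 225.] 0.75 [ 0.6181 -0.1564] 0.147
[-0.0014  0.0005  0.1369]
```

```bash
python3 -m handwheel '[[[-0.0011,0.0015,0.05],0,0.05],[[0,0,0.05],0,0.05],[[0,0,0.0367],0,0.05],[[0,0,0],0,0.05],[[0,0,0],0,0.05],[[0,0,0],0,0.0],[[0,0,0],0,0],[[0,0,0],0,0],[[0,0,0],0,0]]' 30
```

```text
t: 9.78
tool_pos: [0.6181, -0.1545, 0.0851]
tcp_rot: [0.0, 0.084, 0.996, -0.0]
force: [0.6, 1.7, -3.6]
gripper_width: 0.168
grip_force: 30.0
```

```bash
python3 -m handwheel '[[[0,0,-0.01],0,0],[[0,0,-0.02],0,0],[[0,0,-0.03],0,0],[[0,0,0],0,0],[[0,0,0],0,0]]'
python3 - <<'E'
from h import *
p=look(None,"w6.png");print(manip.sense()["tool_pos"],go(.6271,.1641,.145))
E
```

```text
t: 10.4
tool_pos: [0.6179, -0.1544, 0.1444]
tcp_rot: [-0.0, 0.084, 0.996, 0.0]
force: [-0.1, 0.0, -5.0]
gripper_width: 0.172
grip_force: 30.0
[ 0.6176969  -0.15434722  0.1438439 ] [ 0.0439  0.3155 -0.001 ]
```

View pics/w6.png

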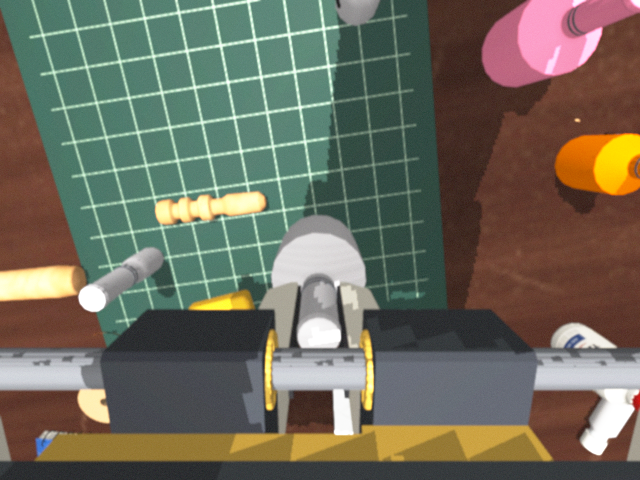

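The 50 mm punch is gripped upright. I raise it to clear the orange decoy, then carry it over well_50.

```bash
python3 -m handwheel '[[[0,0,-0.025],0,0],[[0,0,-0.03],0,0],[[0,0,-0.025],0,0],[[0.0035,0.025,0],0,0],[[0.0056,0.04,0],0,0],[[0.0062,0.045,0],0,0],[[0.0062,0.045,0],0,0],[[0.0062,0.045,0],0,0],[[0.0062,0.045,0],0,0],[[0.0056,0.04,0],0,0],[[0.0044,0.0305,0],0,0],[[0,0,0],0,0]]' 
python3 -m handwheel '[[[0,0,0],0,0],[[0,0,0],0,0]]'
python3 - <<'E'
from h import *
print(go(.6271,.1641,.0868))
E
```

```text
t: 11.95
tool_pos: [0.627, 0.1657, 0.2233]
tcp_rot: [-0.001, 0.083, 0.997, -0.0]
force: [-0.1, -0.4, -4.2]
gripper_width: 0.177
grip_force: 30.0
t: 12.2
tool_pos: [0.6275, 0.1631, 0.2246]
tcp_rot: [-0.0, 0.084, 0.996, -0.0]
force: [-0.6, -0.9, -4.1]
gripper_width: 0.171
grip_force: 30.0
[0.0005 0.001  0.1378]
```

```bash
python3 -m handwheel '[[[0.0005,0.001,0.03],0,0],[[0,0,0.04],0,0],[[0,0,0.03],0,0],[[0,0,0.015],0,0],[[0,0,0.008],0,0],[[0,0,0.007],0,0],[[0,0,0.005],0,0],[[0,0,0.003],0,0],[[0,0,0.001],0,0],[[0,0,0],0,0],[[0,0,0],0,0]]'
```

```text
t: 13.58
tool_pos: [0.6273, 0.165, 0.0862]
tcp_rot: [0.0, 0.084, 0.996, 0.0]
force: [-0.2, -0.1, -2.8]
gripper_width: 0.177
grip_force: 30.0
```

```bash
python3 -m handwheel '[[[0,0,0.001],0,0],[[0,0,0],0,0],[[0,0,0],0,0.03],[[0,0,0],0,0.045],[[0,0,0],0,0.045],[[0,0,0],0,0.05],[[0,0,-0.02],0,0.05],[[0,0,-0.04],0,0.05],[[0,0,-0.05],0,0.05],[[0,0,-0.03],0,0.05]]'
python3 - <<'E'
from h import *
look(50,"w7.png");print(go(.4600,-.101,.22))
E
```

```text
t: 14.82
tool_pos: [0.6275, 0.1651, 0.2295]
tcp_rot: [0.002, 0.084, 0.996, 0.001]
force: [0.6, 0.7, -0.6]
gripper_width: 0.538
grip_force: 0.0
wrist [112. 116.] 0.92 [0.5084 0.0079] 0.193
wrist [10. 88.] 0.89 [ 0.4548 -0.1153] 0.315
wrist [318. 222.] 0.88 [0.6275 0.1641] 0.15
wrist [315. 143.] 0.86 [0.5635 0.1753] 0.307
[ 0.1215 -0.2906  0.0093]
```

View pics/w7.png

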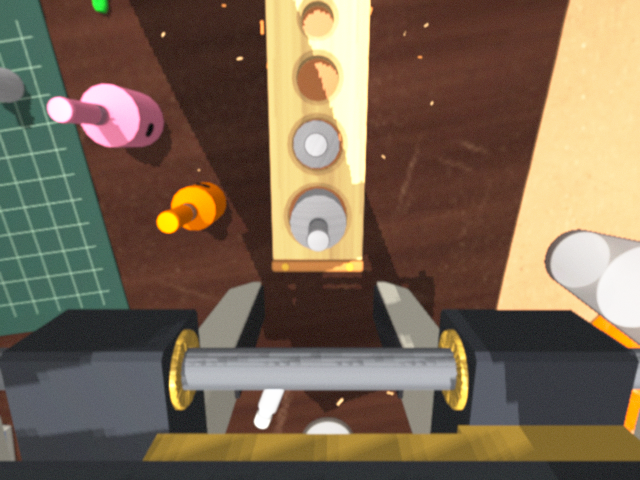

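The 50 and 40 mm punches both stand in their wells. Next is the 30.

```bash
python3 -m handwheel '[[[0.015,-0.036,0],0,0.05],[[0.015,-0.036,0],0,0.05],[[0.015,-0.036,0],0,0.05],[[0.015,-0.036,0],0,0.05],[[0.015,-0.036,0],0,0.05],[[0.015,-0.036,0],0,0.05],[[0.0155,-0.037,0],0,0.05],[[0.015,-0.037,0.009],0,0.05],[[0,0,0],0,0.05],[[0,0,0],0,0.05]]'
python3 - <<'E'
from h import *
p=look(30);print(go(.46,-.101,.0648))
E
```

```text
t: 16.18
tool_pos: [0.4601, -0.1006, 0.2163]
tcp_rot: [0.0, 0.084, 0.996, 0.0]
force: [0.9, 0.1, -0.3]
gripper_width: 0.539
grip_force: 0.0
wrist [614. 331.] 0.85 [0.6191 0.1769] 0.254
wrist [447. 255.] 0.8 [0.5085 0.0078] 0.541
wrist [616. 276.] 0.75 [0.5669 0.1744] 0.303
wrist [319. 224.] 0.72 [ 0.4607 -0.1022] 0.097
[ 0.0002 -0.0009  0.1514]
```

```bash
python3 -m handwheel '[[[-0.0005,-0.001,0.05],0,0.05],[[0,0,0.055],0,0.05],[[0,0,0.0455],0,0.05],[[0,0,0],0,0.05],[[0,0,0],0,0.05],[[0,0,0],0,0.0],[[0,0,0],0,0],[[0,0,0],0,0],[[0,0,0],0,0]]' 25
python3 -m handwheel '[[[0,0,-0.01],0,0],[[0,0,-0.03],0,0],[[0,0,-0.05],0,0],[[0,0,-0.05],0,0],[[0,0,0],0,0],[[0,0,0],0,0]]'
python3 - <<'E'
from h import *
print(go(.5029,.1852,.21))
E
```

```text
t: 17.4
tool_pos: [0.4604, -0.1019, 0.0657]
tcp_rot: [0.0, 0.084, 0.996, 0.0]
force: [0.6, 2.7, 2.8]
gripper_width: 0.174
grip_force: 25.0
t: 18.15
tool_pos: [0.46, -0.1018, 0.2048]
tcp_rot: [-0.0, 0.084, 0.996, 0.0]
force: [-0.5, -0.1, -2.5]
gripper_width: 0.178
grip_force: 25.0
[ 0.0057  0.2902 -0.0052]
```

```bash
python3 -m handwheel '[[[0,0.025,0],0,0],[[0.001,0.04,0],0,0],[[0.001,0.045,0],0,0],[[0.001,0.045,0],0,0],[[0.001,0.045,0],0,0],[[0.001,0.04,0],0,0],[[0.001,0.03,0],0,0],[[0,0.02,0],0,0],[[0,0,0],0,0],[[0,0,0],0,0],[[0,0,0],0,0]]'
python3 - <<'E'
from h import *
p=look();im=p["pixels"].copy();s=manip.sense();print(s["tool_pos"],go(.5029,.1852,.0665))
for D,w in wells([.5487,.1774,-1.739]).items():
    cv2.polylines(im,[proj(p,ring(*w,.021,D/2e3+.0085)).round().astype(np.int32)],True,(0,255,0))
x,y,z=s["tool_pos"]
cv2.polylines(im,[proj(p,ring(x,y,z-.0627,.015)).round().astype(np.int32)],True,(255,0,0))
save(p,"w8.png",im)
E
```

```text
t: 19.52
tool_pos: [0.5028, 0.1842, 0.2054]
tcp_rot: [0.0, 0.084, 0.996, -0.0]
force: [0.4, 0.1, -1.3]
gripper_width: 0.178
grip_force: 25.0
[0.50284117 0.18432304 0.20549334] [1.00e-04 9.00e-04 1.39e-01]
```

View pics/w8.png

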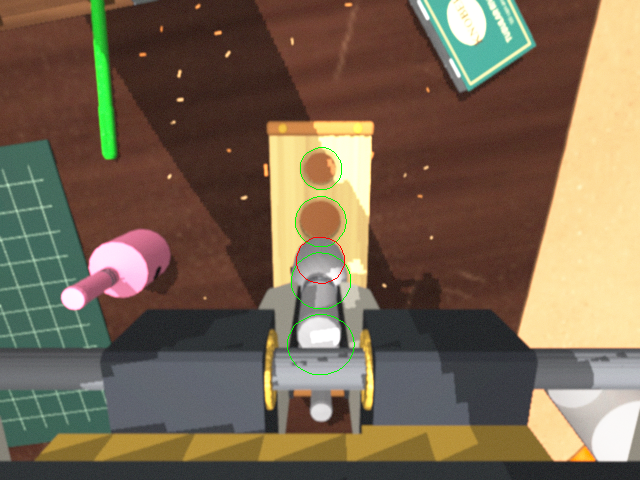

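```bash
python3 -m handwheel '[[[0,0.0009,0.03],0,0],[[0,0,0.04],0,0],[[0,0,0.03],0,0],[[0,0,0.015],0,0],[[0,0,0.008],0,0],[[0,0,0.007],0,0],[[0,0,0.005],0,0],[[0,0,0.003],0,0],[[0,0,0.001],0,0],[[0,0,0],0,0],[[0,0,0],0,0]]'
```

```text
t: 20.95
tool_pos: [0.503, 0.186, 0.0667]
tcp_rot: [0.0, 0.084, 0.996, 0.0]
force: [0.0, -0.2, -2.2]
gripper_width: 0.173
grip_force: 25.0
```

```bash
python3 -m handwheel '[[[0,0,0.001],0,0],[[0,0,0],0,0],[[0,0,0],0,0.03],[[0,0,0],0,0.045],[[0,0,0],0,0.045],[[0,0,0],0,0.05],[[0,0,-0.02],0,0.05],[[0,0,-0.04],0,0.05],[[0,0,-0.05],0,0.05],[[0,0,-0.04],0,0.05]]'
python3 - <<'E'
from h import *
look(30,"w9.png");print(go(.6145,-.2936,.22))
E
```

```text
t: 22.2
tool_pos: [0.503, 0.186, 0.2192]
tcp_rot: [0.001, 0.084, 0.996, 0.0]
force: [0.6, -0.7, -0.2]
gripper_width: 0.538
grip_force: 0.0
wrist [320. 224.] 0.97 [0.5028 0.1855] 0.09
wrist [317. 285.] 0.86 [0.5624 0.1732] 0.347
wrist [204. 310.] 0.73 [0.551  0.0851] 0.87
wrist [127. 263.] 0.69 [ 0.5128 -0.0028] 0.515
[-0.1889 -0.4548  0.0016]
```

```bash
python3 -m handwheel '[[[-0.0189,-0.0455,0],0,0.05],[[-0.0189,-0.0455,0],0,0.05],[[-0.0189,-0.0455,0],0,0.05],[[-0.0189,-0.0455,0],0,0.05],[[-0.0189,-0.0455,0],0,0.05],[[-0.0189,-0.0455,0],0,0.05],[[-0.0189,-0.0455,0],0,0.05],[[-0.0189,-0.0455,0],0,0.05],[[-0.0189,-0.0455,0],0,0.05],[[-0.0189,-0.0455,0],0,0.05],[[0,0,0],0,0.05],[[0,0,0],0,0.05]]'
python3 - <<'E'
from h import *
p=look(20,"w10.png");print(go(.6145,-.2936,.058))
E
```

```text
t: 23.8
tool_pos: [0.6131, -0.294, 0.2156]
tcp_rot: [-0.0, 0.084, 0.996, 0.0]
force: [-1.2, 0.2, 0.1]
gripper_width: 0.535
grip_force: 0.0
wrist [625.  47.] 0.88 [ 0.5088 -0.0087] 0.515
wrist [322. 230.] 0.85 [ 0.6156 -0.2937] 0.131
[-1.200e-03 -1.000e-04  1.579e-01]
```

View pics/w10.png

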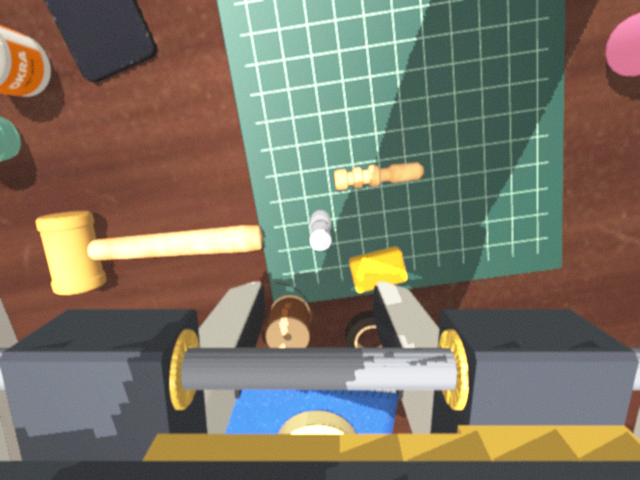

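```bash
python3 -m handwheel '[[[-0.002,0,0.05],0,0.05],[[0,0,0.058],0,0.05],[[0,0,0.0495],0,0.05],[[0,0,0],0,0.05],[[0,0,0],0,0.05],[[0,0,0],0,0.0],[[0,0,0],0,0],[[0,0,0],0,0],[[0,0,0],0,0]]' 25
python3 -m handwheel '[[[0,0,-0.01],0,0],[[0,0,-0.03],0,0],[[0,0,-0.055],0,0],[[0,0,-0.055],0,0],[[0,0,0],0,0],[[0,0,0],0,0]]'
python3 - <<'E'
from h import *
print(go(.4555,.1932,.21))
E
```

```text
t: 25.02
tool_pos: [0.6153, -0.2946, 0.0582]
tcp_rot: [0.0, 0.084, 0.996, -0.0]
force: [-0.1, 0.2, 3.1]
gripper_width: 0.172
grip_force: 25.0
t: 25.78
tool_pos: [0.6151, -0.2945, 0.2075]
tcp_rot: [-0.0, 0.084, 0.996, 0.0]
force: [-0.5, 0.9, -1.4]
gripper_width: 0.177
grip_force: 25.0
[ 0.2388  0.4542 -0.0023]
```

```bash
python3 -m handwheel '[[[0.0110,0.021,0],0,0],[[0.0219,0.0416,0],0,0],[[0.0219,0.0416,0],0,0],[[0.0219,0.0416,0],0,0],[[0.0239,0.0455,0],0,0],[[0.0239,0.0455,0],0,0],[[0.0239,0.0455,0],0,0],[[0.0239,0.0455,0],0,0],[[0.0239,0.0455,0],0,0],[[0.0219,0.0416,0],0,0],[[0.0206,0.0389,0],0,0],[[0,0,0],0,0]]' 
python3 -m handwheel '[[[0,0,0],0,0],[[0,0,0],0,0]]'
python3 - <<'E'
from h import *
p=look();im=p["pixels"].copy();s=manip.sense();print(s["tool_pos"],go(.4555,.1932,.059))
for D,w in wells([.5487,.1774,-1.739]).items():
    cv2.polylines(im,[proj(p,ring(*w,.021,D/2e3+.0085)).round().astype(np.int32)],True,(0,255,0))
x,y,z=s["tool_pos"]
cv2.polylines(im,[proj(p,ring(x,y,z-.0552,.01)).round().astype(np.int32)],True,(255,0,0))
save(p,"w11.png",im)
E
```

```text
t: 27.28
tool_pos: [0.4543, 0.1946, 0.2063]
tcp_rot: [-0.001, 0.082, 0.997, -0.0]
force: [0.4, 0.4, -1.3]
gripper_width: 0.173
grip_force: 25.0
t: 27.52
tool_pos: [0.4559, 0.1918, 0.2074]
tcp_rot: [-0.0, 0.084, 0.996, -0.0]
force: [-0.3, -0.3, -1.2]
gripper_width: 0.178
grip_force: 25.0
[0.45596259 0.19183987 0.20754622] [0.0006 0.0013 0.1485]
```

View pics/w11.png

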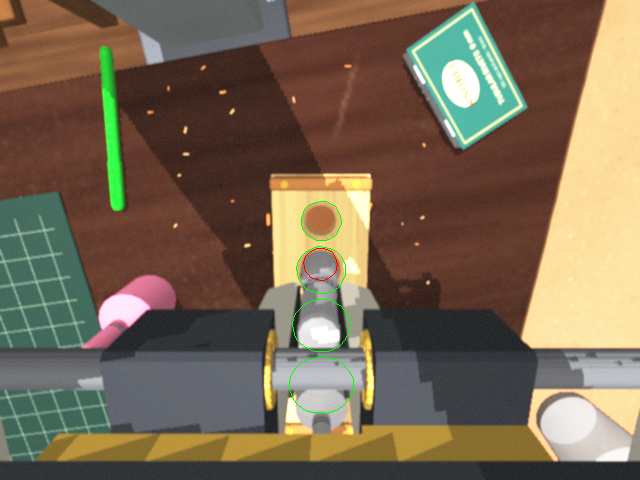

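The 20 mm punch's edge agrees with the prediction and the well ring is true, so I lower it.

```bash
python3 -m handwheel '[[[0.0006,0.0011,0.03],0,0],[[0,0,0.045],0,0],[[0,0,0.035],0,0],[[0,0,0.015],0,0],[[0,0,0.008],0,0],[[0,0,0.007],0,0],[[0,0,0.005],0,0],[[0,0,0.003],0,0],[[0,0,0.0005],0,0],[[0,0,0],0,0],[[0,0,0],0,0]]'
```

```text
t: 28.95
tool_pos: [0.4554, 0.1939, 0.0597]
tcp_rot: [0.0, 0.084, 0.996, 0.0]
force: [0.6, -0.4, -1.3]
gripper_width: 0.17
grip_force: 25.0
```

```bash
python3 -m handwheel '[[[0,0,0.0015],0,0],[[0,0,0],0,0],[[0,0,0],0,0.03],[[0,0,0],0,0.045],[[0,0,0],0,0.045],[[0,0,0],0,0.05],[[0,0,-0.02],0,0.05],[[0,0,-0.04],0,0.05],[[0,0,-0.05],0,0.05],[[0,0,-0.05],0,0.05],[[0,0,0],0,0.05],[[0,0,0],0,0.05]]'
python3 -m handwheel '[[[0.04,0,0],0,0.05],[[0.04,0,0],0,0.05],[[0,0,0],0,0.05],[[0,0,0],0,0.05]]'
python3 - <<'E'
from h import *
p=look();t=manip.grab_frame("top")
W=wells([.5487,.1774,-1.739])
for q,n in((p,"wrist"),(t,"top")):
    for d in manip.outline_of(q,"punch_20"):
        g=ray(q,d["pixel"],.05);D=min(W,key=lambda k:np.hypot(*(g-W[k])))
        if np.hypot(*(g-W[D]))>.03: continue
        f=fit(lambda v:sil(q,v[0],v[1],D,zc=.018),d["region"].astype(float),W[D]);print(n,D,np.round((f.x-W[D])*1e3,1),round(f.fun,3))
save(t,"end.png",cv2.resize(t["pixels"][130:350,120:360],None,fx=2.4,fy=2.4,interpolation=2))
E
```

```text
t: 30.45
tool_pos: [0.4552, 0.1938, 0.2182]
tcp_rot: [0.0, 0.084, 0.996, 0.0]
force: [0.6, 0.1, -0.1]
gripper_width: 0.538
grip_force: 0.0
t: 30.95
tool_pos: [0.3765, 0.2072, 0.2174]
tcp_rot: [-0.0, 0.084, 0.996, -0.0]
force: [-0.9, -0.4, -0.6]
gripper_width: 0.54
grip_force: 0.0
wrist 40 [13.6 -4.4] 0.493
wrist 40 [ 0.6 12.9] 0.943
wrist 30 [-2.2 -0.2] 0.763
wrist 20 [-1.4  0.9] 0.082
top 50 [-2.6 -0. ] 0.181
top 40 [-1.5 -2.5] 0.138
top 30 [-1.7 -0.4] 0.106
top 20 [-1.7 -0.6] 0.102
```

View pics/end.png

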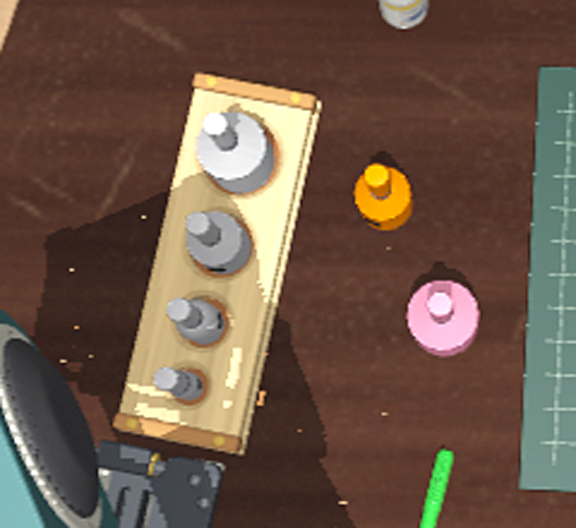

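All four punches stand upright in order, within about 3 mm of their well centres, and the gripper is clear. I'm handing in.

```bash
python3 -c "
from workcell import manip
print(manip.finish_job())"
```

```text
the job is handed in; nothing more can be done
None
```

The job is handed in at about 31 s of the 96 s allowed, with no verdict returned: all four punches stand upright in their own wells, each within about 3 mm of the centre by the last camera fit, none was dropped or knocked over, and the orange and pink look-alikes were left alone.

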